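# Clamp the papers in a lever arch file with a retainer bar

### The arm

A 6-joint arm with a two-finger parallel gripper is mounted at the origin on the work surface. World frame = base frame: x ahead of the robot, y to its left, z up, the work surface at z = 0. Lengths are in mm, angles in rad, forces in N, time in s.
With the tool pointing down it reaches from about 325 to 775 mm from the base axis. Payload 5.5 kg.
Tool frame: the origin (TCP) lies midway between the tips of the shut fingers; the grasp point (between the pads) lies 19 mm behind it; z points along the fingers, y is the line along which they close (so a half turn about z gives the same grasp; the last joint's range is limited). The gripper opens to 85 mm and grips with 20 to 120 N. Pads are 22 mm wide; open, the fingers measure 114 mm over their backs; the gripper's body (76 mm by 85 mm) begins 54 mm behind the grasp point. The pads swing forward as they close: fully open they stand 13 mm farther back than shut.
Start: joints at [1.209, 0.091, 1.231, -0, 1.82, -0.057], TCP at [180.066, 572.357, 231.275] pointing down, gripper open.
Joint ranges: [-2.87, 2.87], [-0.86, 2.18], [0.17, 2.46], [-1.51, 4.65], [0.06, 2.69], [-2.65, 2.65]. Speed limits (rad/s): [2.57, 2.57, 3.01, 3.14, 3.14, 3.14].

### API

Orientations are given as a unit quaternion [w, x, y, z].
In Python, from plant import get_state, imaging, order gives the robot as it stands. The module is installed in compiled form; this text tells all that it offers.
- The arm moves only by the tool arm_command, never from a script. Its argument "targets" is one flat list of numbers, 6 for each row, row after row: the shift along the world's x, y, z in cm, then the turn, a rotation vector about the world's x, y, z in rad. A call has 1 to 10 rows; each row is the pose to reach, as a shift and turn from the pose commanded when the call began; what a row does not reach only later rows make up. A row lasts 1/10 s, in which the tool goes at most 50 mm and 8.59 degrees, less where a joint would pass 70% of its speed; a pose out of reach is approached as far as the arm can. A call with a gripper value outside its range is refused whole. "jaw" is the opening, from -1 (shut) to 1 (fully open), so that 0 is half open, set as the call begins (left out, the last holds). The fingers move at their own pace and stop on an object; "force" is the grip in N (left out, the last holds). Time passes only in rows, so rows that repeat a pose let the fingers close. It gives the time, the measured TCP pose, the force, the opening and the grip force at its end, in the units of the state.
- get_state(): the state, without advancing time (a new reading comes with each control period).
- imaging.grab_frame(name): name is "scene" or "top" or "wrist"; returns a dict with "img" (400x640x3 uint8, red, green, blue), "fx", "fy", "cx", "cy" (pixels), "R" (3x3) and "t" (3): a world point X has camera coordinates R X + t. Camera axes: x right, y down, z forward; pixel columns grow to the right and rows downward; lengths in mm; the calibration is good to about 2 mm. A picture is of the moment at which its call begins. There is no depth.
- order.hand_in(): hands the job in; it is judged then, once.
The state is a dict: "time_s": time; "joint_pos": joint angles; "joint_velocities": joint speeds; "tau": joint torques, N m; "ee_pos": TCP position; "tcp_rot": TCP orientation; "contact_force": force on the tool from outside, world axes, zero at the start; "ft_torque": the same for the moment, N m; "width": opening from 0.0 (shut) to 1.0 (fully open); "grip_force": force on a finger pad.
Only numpy, scipy, OpenCV 4.12 (cv2) and the standard library are available. Lean on these libraries where they do the work, as an engineer would, in place of code of your own. Each camera call takes 0.05 s, during which the arm holds its last target. There are 200 camera calls.

### The job

Lift the lever of the lever arch file so that the rings spring open, slip the orange retainer bar down over the two posts and press it firmly down onto the papers, then press the lever fully down again so that the rings are shut, and let go. Be gentle: put no more than about 25 N on the bar or on the end of the lever, and leave the remote control, bottle and tray where they are.

Things in the scene. Friction and masses are not known exactly. Their poses are not given: they have to be found in the camera images.
- file: Dark-blue lever arch file, open and fixed on the table: covers and spine in one flat row 3 mm thick, 280 mm along y. Origin midway between its two posts, at table height; x towards spine and front cover (back cover x -165 to 60 mm, front cover out to 355), y along the posts' row, z up. Steel lever housing to z 39 mm at x 20 to 45, y -83 to -52 mm.
- post_left (a point): Top of the post at the file's x 0, y +40 mm (z 47). Both posts are fixed upright steel pins 5 mm across, straight to 41 mm above the table, then tapering to a blunt 1.6 mm point at 47 mm. While the rings are shut their tips lie on the posts' tops.
- post_right (a point): Top of the other post, at the file's x 0, y -40 mm, z 47 mm.
- papers (a point): Mid-point of the pile of papers that already lies round the posts, on the cover (z 3 mm): it covers x -150 to 18, y -105 to 105 mm of the file. Its top is not measured and differs from case to case, 15 to 27 mm above the table: find it by touch. The papers give 1 mm per 4 N, 10 mm at most.
- rings_hinge (a point): Mid-point of the line, along the file's y, about which both steel ring arches swing together (x 30, z 8 mm). The arches lie at y -40 and 40 mm. Shut, they rise to z 52 mm and end on the posts' tops. Open, they lean to +x, their tips near x 41, z 58 mm, nothing of them below x 27 mm, so the posts are free from above.
- lever (a joint): Root of the file's steel lever, rad: 0 down (rings shut), 0.85 raised (rings open); rigid stops. The rings move with it. It lies towards the file's -y; its end rises and goes towards +y as the value grows. Toggle spring: lifting the end takes about 5 N, above 0.07 it springs open; shutting takes up to 13 N at the end (most above 0.4); only below 0.07 (last 5 mm) does it snap down.
- handle (a joint): Elastic bend of the lever's arm, rad, about the same hinge line: 0 unloaded, positive when its end is pressed down, negative when it is pulled up; 0.058 (4 mm) for 25 N across the arm at the end. Bent more than 0.07 it is spoilt.
- lever_hinge (a point): Point on the lever's hinge line, which runs along the file's x, midway between the cheeks (file frame x 30, y -60, z 34 mm).
- lever_grip (a point): Centre of the black roller at the lever's end: a cylinder 14 mm across, 24 mm long along the file's x (it can be pinched end to end along x), 70 mm from the hinge line. Lever down: 34 mm above the table, over bare cover, 18 mm clear of the papers along y. The lever arm is a strip 12 mm wide, 3.5 mm thick.
- bar_grip (a point): Centre of the loose orange plastic retainer bar, half-way up (15.5 mm over its underside). About 35 g, 110 mm long along y, 18 wide along x, 5 thick; two 7 mm through holes at y -40 and 40 mm; on its middle a solid grip block 18 x 30 mm, its top 31 mm over the underside. Both ways round are alike. Starts flat on the table, left or right of the file.
- remote: TV remote control, dark grey, 48 x 170 x 18 mm, long along its y, lying on the other side of the file. Origin at the centre of its underside. Leave alone.
- bottle: Glass bottle with a black pump head, 84 mm across, 200 mm high. Origin at the centre of its underside. Leave alone.
- tray: Grey moulded open tray 110 x 130 x 50 mm with oddments. Origin at the centre of its underside. Leave alone.
Things that resemble listed ones, but are neither listed nor needed, are in the scene too. Of the things that look like the part that bears bar_grip, take the one that is nearest to the robot's base at the start.

How it is judged:
By the outcome, as a careful person would: the job done as asked, in the order asked, and still so for the second after the job is handed in, with the robot touching nothing.
It also fails if it takes over 70 s, if anything falls off the work surface, if the arm or the gripper's body presses on something with over 40 N, if the wrist force passes 120 N, or if a joint passes its speed limit or range.

## Working session

There is one attempt and no reset: what is moved stays moved. The work goes in short steps, Python scripts to look and compute and a tool call to move; the robot and the scene stay as the last step left them, time stands still between calls to the robot, and variables do not carry over. Pictures are saved under pics/ and viewed, at most 10 in all, crops included, and the job is handed in when it is done.

Besides the shell and the picture viewer there is one more tool, called as a command line: name --argument value ..., lists and objects as JSON in quotes. arm_command: Moves the arm, as the interface text tells. Its arguments: {"type":"object","properties":{"targets":{"type":"array","items":{"type":"number"}},"jaw":{"type":"number"},"force":{"type":"number"}},"required":["targets"]}

```bash
mkdir -p pics
cat > h.py <<'E'
import numpy as np, cv2, json
from plant import get_state, imaging, order
def grab(n,f):
    d=imaging.grab_frame(n); cv2.imwrite(f'pics/{f}.png',d['img'][:,:,::-1]); np.savez(f'{f}.npz',**{k:np.array(v) for k,v in d.items()}); return d
def ld(f): return np.load(f'{f}.npz')
def ray(d,u,v,z):
    R,t=d['R'],d['t']; c=-R.T@t; r=R.T@np.array([(u-d['cx'])/d['fx'],(v-d['cy'])/d['fy'],1]); return c+r*(z-c[2])/r[2]
def proj(d,X):
    p=d['R']@np.array(X,float)+d['t']; return np.array([d['fx']*p[0]/p[2]+d['cx'],d['fy']*p[1]/p[2]+d['cy']])
E
python3 - <<'E'
from h import *
a=grab('scene','s0');b=grab('top','t0');print(a['R'],a['t'],b['R'],b['t'],a['fx'],b['fx']);s=get_state();print(s)
E
```

```text
[[ 0.58307427  0.81241327  0.00301208]
 [ 0.69391003 -0.49608873 -0.52190502]
 [-0.42250831  0.3063995  -0.85299829]] [-295.2642086  -359.76301289 1302.56864356] [[ 0.02290248 -0.99947345  0.02298486]
 [-0.98244944 -0.02675762 -0.18459993]
 [ 0.18511775 -0.01835367 -0.98254494]] [ -45.37870144  522.07839424 1282.9220887 ] 362.6577970660527 409.5182582685129
{'time_s': 0.1, 'joint_pos': array([ 1.20929861e+00,  9.17803846e-02,  1.23176453e+00, -1.15972297e-05,
        1.81978860e+00, -5.67168831e-02]), 'joint_velocities': array([-0.00045833, -0.00121722, -0.00134163,  0.00120593, -0.00087445,
        0.00103781]), 'tau': array([ 2.21818773e-03, -4.60219359e+01, -4.19217360e+01, -1.42584358e-04,
        1.06408531e-02, -1.34784830e-05]), 'ee_pos': array([179.97734532, 572.10981345, 230.26636585]), 'tcp_rot': array([-1.75191380e-04,  1.51802628e-01,  9.88410443e-01, -8.52637135e-04]), 'contact_force': array([ 0.15710907,  0.04576256, -0.05761719]), 'ft_torque': array([ 0.00213304, -0.02068887, -0.02186536]), 'grip_force': 0.0, 'width': 0.9979768434885542}
```

View pics/t0.png

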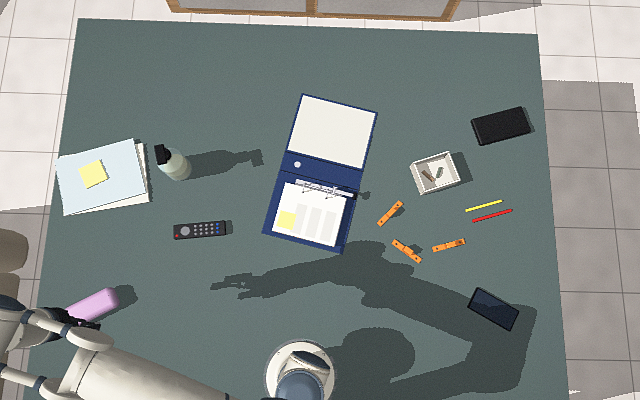

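View pics/s0.png

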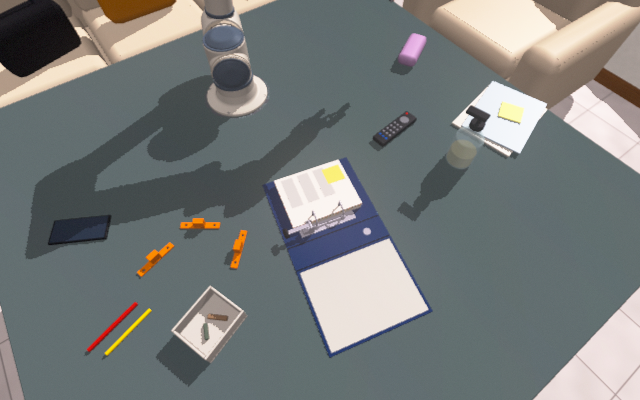

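The top view shows the file at about (320,175), with three orange bars at (390,213), (407,251) and (449,245). The scene view shows the same bars at (239,249), (200,225) and (155,260). Next I'll enlarge both.

Run:
```python
from h import *
a=cv2.imread('pics/t0.png')[165:275,255:475]; b=cv2.imread('pics/s0.png')[150:280,170:370]
cv2.imwrite('pics/t0c.png',cv2.resize(a,(792,396),interpolation=cv2.INTER_CUBIC))
cv2.imwrite('pics/s0c.png',cv2.resize(b,(800,520),interpolation=cv2.INTER_CUBIC))
d=ld('t0')
for p in [(390,213),(407,251),(449,245),(300,375)]: q=ray(d,*p,10);print(q,np.hypot(q[0],q[1]))
```

```text
[ 525.44655987 -286.39308161   10.        ] 598.4271755813268
[ 399.31994255 -341.37779917   10.        ] 525.3524705247561
[ 422.72137038 -481.97585206   10.        ] 641.0881990381773
[ 5.48658799  0.54030056 10.        ] 5.513127289858045
```

View pics/t0c.png

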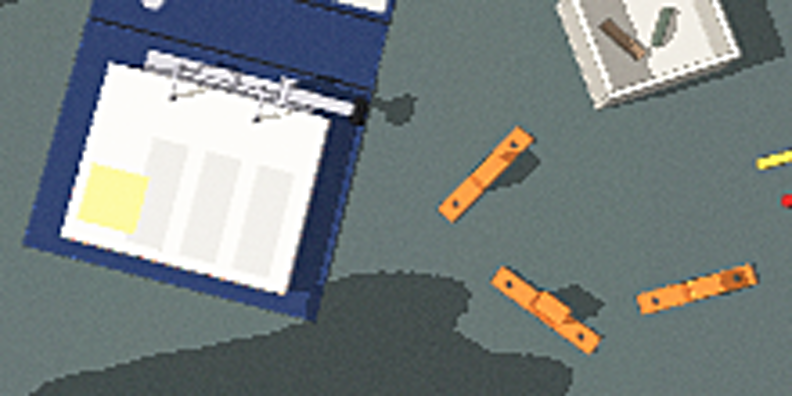

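View pics/s0c.png

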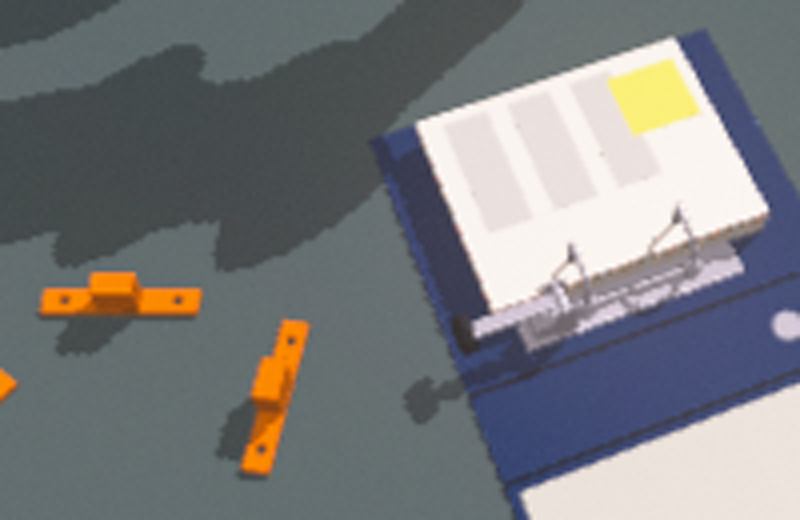

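The crops give me the bar's holes (top crop 508,284 and 581,337; scene crop 66,299 and 178,299), the file corners (24,245), (315,321), and the black roller (361,110). I'll fit poses from these.

```bash
cat >> h.py <<'E'
from scipy.optimize import least_squares
def T(p,X): c,s=np.cos(p[2]),np.sin(p[2]); return np.array([p[0]+c*X[0]-s*X[1],p[1]+s*X[0]+c*X[1],X[2]])
def fit(obs,p0):
    f=lambda p:np.concatenate([proj(d,T(p,X))-uv for d,uv,X in obs])
    r=least_squares(f,p0,loss='soft_l1'); return r.x,f(r.x).reshape(-1,2)
E
python3 - <<'E'
from h import *
t,s=ld('t0'),ld('s0')
tc=lambda u,v:np.array([255+(u+.5)/3.6-.5,165+(v+.5)/3.6-.5]); sc=lambda u,v:np.array([170+(u+.5)/4-.5,150+(v+.5)/4-.5])
o=[(t,tc(24,245),(-165,140,3)),(t,tc(315,321),(-165,-140,3)),(t,np.array([303,94]),(355,140,3)),(t,np.array([377,113]),(355,-140,3)),
(s,sc(372,140),(-165,-140,3)),(s,sc(705,32),(-165,140,3)),(s,np.array([429,310]),(355,140,3)),(s,np.array([328,349]),(355,-140,3)),
(t,tc(361,110),(30,-130,34)),(s,sc(463,331),(30,-130,34)),(t,tc(172,97),(0,40,48)),(t,tc(258,119),(0,-40,48)),(s,sc(571,247),(0,-40,48)),(s,sc(678,207),(0,40,48))]
p,r=fit(o,[560,-90,-.2]);print(p,r.round(1).tolist())
for n,X in dict(postL=(0,40,47),postR=(0,-40,47),roller=(30,-130,34),hinge=(30,-60,34)).items(): print(n,T(p,X))
o=[(t,tc(508,284),(0,40,5)),(t,tc(581,337),(0,-40,5)),(s,sc(178,299),(0,40,5)),(s,sc(66,299),(0,-40,5)),(t,tc(551,305),(0,0,31)),(s,sc(115,281),(0,0,31))]
p,r=fit(o,[400,-340,.9]);print(p,r.round(1).tolist())
E
```

```text
[ 5.75842255e+02 -2.97108928e+01 -2.36887418e-01] [[-0.9, 0.1], [-0.1, 0.8], [-1.4, -1.5], [1.0, -0.8], [-1.3, -0.7], [-0.3, -1.3], [2.4, 0.7], [-0.2, 7.5], [-0.6, 1.0], [-0.4, 0.1], [0.0, -0.9], [-0.3, -0.8], [-0.6, -1.3], [-0.8, -0.7]]
postL [585.22937978   9.17203274  47.        ]
postR [566.45513093 -68.59381825  47.        ]
roller [ 574.4962951  -163.12074393   34.        ]
hinge [590.92376284 -95.07562431  34.        ]
[ 400.98916839 -338.23697538   -6.9027792 ] [[0.1, -0.2], [-0.4, -0.4], [0.3, -0.1], [-0.0, -0.0], [-0.1, 0.6], [-0.7, 0.2]]
```

arm_command --targets '[4.4,-7.8,0,0,0,-0.15,8.8,-15.6,0,0,0,-0.3,13.2,-23.4,0,0,0,-0.45,17.6,-31.2,0,0,0,-0.6,22,-39,0,0,0,-0.75,22,-39,0,0,0,-0.85,22,-39,0,0,0,-0.85,22,-39,0,0,0,-0.85,22,-39,0,0,0,-0.85,22,-39,0,0,0,-0.85]' --jaw 0.0

```text
time_s: 1.1
ee_pos: [402.0, 177.6, 230.7]
tcp_rot: [0.001, 0.549, 0.836, -0.001]
contact_force: [-0.9, 0.3, 0.2]
width: 0.503
grip_force: 0.0
```

arm_command --targets '[2.1,-3.6,0,0,0,-0.1,4.2,-7.3,0,0,0,-0.2,6.3,-10.9,0,0,0,-0.3,8.5,-14.6,0,0,0,-0.4,10.6,-18.2,0,0,0,-0.5,13,-22,0,0,0,-0.6,15,-25.5,0,0,0,-0.653,17,-29.2,0,0,0,-0.653,17,-29.2,0,0,0,-0.653,17,-29.2,0,0,0,-0.653]'

```text
time_s: 2.1
ee_pos: [570.1, -109.4, 230.1]
tcp_rot: [-0.001, 0.786, 0.618, -0.001]
contact_force: [-0.1, 0.9, 1.1]
width: 0.501
grip_force: 0.0
```

Run:
```python
from h import *
a=grab('wrist','w1');s=get_state();print(s['ee_pos'],s['tcp_rot'],s['joint_pos'],a['R'],-a['R'].T@a['t'],a['fx'])
p=[575.8,-29.7,-.2369]
for X in [(0,40,47),(0,-40,47),(30,-130,34),(30,-60,34)]: print(proj(a,T(p,X)))
```

```text
[ 569.94559294 -108.65953208  230.70170677] [-7.71776943e-04  7.85603690e-01  6.18729514e-01 -1.87507872e-04] [-2.47400401e-01  3.86599610e-02  1.28639645e+00  6.64921853e-04
  1.81798793e+00 -1.06912685e-02] [[ 0.97186184 -0.23553532 -0.0027703 ]
 [-0.22563697 -0.93426689  0.27610383]
 [-0.0676204  -0.2677097  -0.96112382]] [588.01171614 -40.86359288 373.46210316] 287.44184105043894
[307.18059134  68.67502132]
[308.13483152 146.09515964]
[333.43598135 217.7862879 ]
[334.1349072  162.07161744]
```

View pics/w1.png

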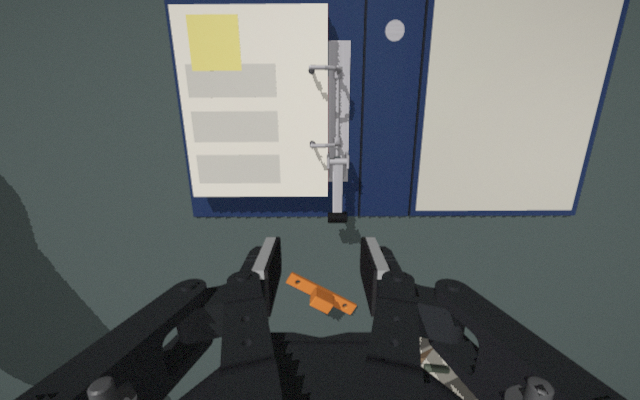

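The wrist view shows the roller at (338,217), about 5 px right of the prediction, and the arch tips at (311,68) and (312,144). I'll refit with the wrist view.

Run:
```python
from h import *
a=ld('w1'); s=get_state()
o=[(a,np.array([194.,217]),(-165,-140,3)),(a,np.array([577.,216]),(355,-140,3)),(a,np.array([338,217.]),(30,-130,34)),(a,np.array([310.5,69]),(0,40,48)),(a,np.array([311,145.]),(0,-40,48)),(a,np.array([167.,3]),(-165,140,3)),(a,np.array([624.,3]),(355,140,3))]
p,r=fit(o,[575,-30,-.237]);print(p,r.round(1).tolist())
R=np.array(cv2.Rodrigues(np.zeros(3))[0])
print('tcp px',proj(a,s['ee_pos']), 'roller',T(p,(30,-130,34)))
# finger pads: inner edges at several rows
im=a['img'].astype(int).sum(2)
for v in (236,240,250): print(v,[u for u in range(240,400) if im[v,u]>330])
```

```text
[ 5.79974933e+02 -3.14507056e+01 -2.32510603e-01] [[-0.4, 1.0], [-2.1, 0.4], [-0.5, 1.2], [0.8, 0.3], [1.3, 1.8], [-5.7, -25.1], [12.3, -28.6]]
tcp px [318.02180209 250.38234172] roller [ 579.2128943  -164.86516994   34.        ]
236 []
240 [265, 266, 267, 268, 269, 270, 271, 272, 273, 274, 367, 368, 369, 370, 371, 372, 373, 374, 375, 376]
250 [261, 262, 263, 264, 265, 266, 267, 268, 269, 270, 371, 372, 373, 374, 375, 376, 377, 378, 379, 380]
```

arm_command --targets '[0.4,-2.7,-3,0,0,0,0.7,-5.4,-7,0,0,0,0.7,-5.4,-11,0,0,0,0.7,-5.4,-14.5,0,0,0,0.7,-5.4,-16.5,0,0,0,0.7,-5.4,-16.5,0,0,0,0.7,-5.4,-16.5,0,0,0]'

```text
time_s: 2.85
ee_pos: [577.3, -162.4, 67.4]
tcp_rot: [0.0, 0.785, 0.619, 0.0]
contact_force: [0.1, -0.3, 0.8]
width: 0.498
grip_force: 0.0
```

Run:
```python
from h import *
a=grab('wrist','w2');s=get_state();print(s['ee_pos'],proj(a,s['ee_pos']),s['contact_force'])
for p in ([578,-30.8,-.235],[580,-31.4,-.235]): print(proj(a,T(p,(30,-130,34))),proj(a,T(p,(0,-40,47))))
b=a['img'][40:300,160:480,::-1];cv2.imwrite('pics/w2c.png',cv2.resize(b,None,fx=2.3,fy=2.3,interpolation=cv2.INTER_CUBIC))
```

```text
[ 577.96503981 -162.88072206   68.58669897] [320.06032116 252.5651043 ] [-0.16844814  0.2310605   0.21387849]
[318.97523798 230.83886916] [262.10200836  82.49874181]
[322.12948527 231.00310958] [266.04152838  82.73557117]
```

View pics/w2c.png

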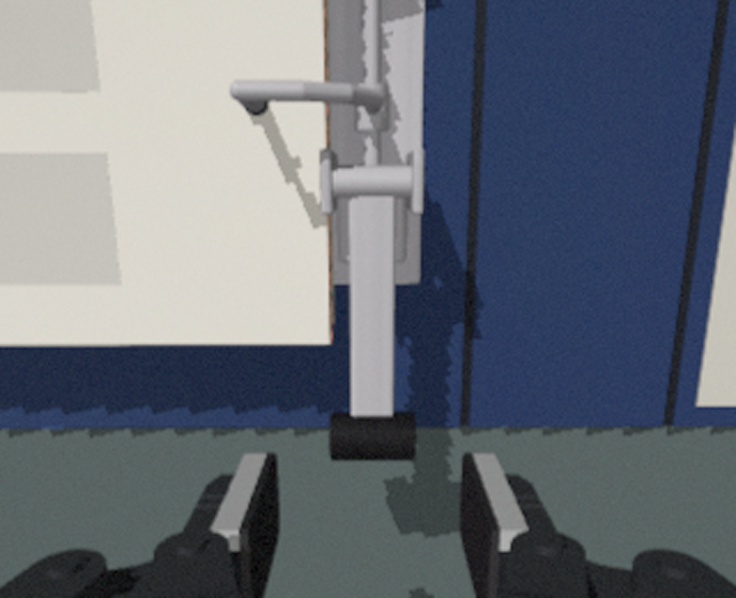

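The roller is at (322,230) and the fingers' mid-line at 321, so they line up to within 1 mm. The post tip agrees with the wrist fit. I'll descend and pinch.

arm_command --targets '[0.15,0,-2.5,0,0,0,0.15,0,-4,0,0,0,0.15,0,-5.3,0,0,0,0.15,0,-5.3,0,0,0]'

```text
time_s: 3.3
ee_pos: [577.4, -163.1, 11.3]
tcp_rot: [-0.001, 0.786, 0.619, -0.001]
contact_force: [-0.8, 0.7, 0.1]
width: 0.499
grip_force: 0.0
```

arm_command --targets '[0,0,0,0,0,0,0,0,0,0,0,0,0,0,0,0,0,0,0,0,0,0,0,0,0,0,0,0,0,0]' --jaw -0.6 --force 20

```text
time_s: 3.8
ee_pos: [578.1, -163.6, 13.9]
tcp_rot: [-0.0, 0.786, 0.618, -0.0]
contact_force: [-5.0, 1.5, 0.8]
width: 0.273
grip_force: 23.2
```

arm_command --targets '[0,0,0.3,0,0,0,0.01,0.03,0.7,0,0,0,0.02,0.08,1.05,0,0,0,0.05,0.21,1.73,0,0,0,0.13,0.53,2.73,0,0,0,0.24,1.0,3.66,0,0,0,0.38,1.6,4.51,0,0,0,0.47,1.95,4.9,0,0,0,0.55,2.3,5.24,0,0,0,0.55,2.3,5.24,0,0,0]'

```text
time_s: 4.8
ee_pos: [583.7, -140.3, 67.2]
tcp_rot: [0.0, 0.786, 0.619, -0.0]
contact_force: [-6.6, -1.5, -0.1]
width: 0.272
grip_force: 22.9
```

arm_command --targets '[0,0,0,0,0,0,0,0,0,0,0,0,0,0,0,0,0,0,0,0,2,0,0,0,0,0,6,0,0,0,0,0,10,0,0,0,0,0,14,0,0,0,0,0,16,0,0,0,0,0,16,0,0,0]' --jaw 0.0

```text
time_s: 5.7
ee_pos: [585.8, -141.0, 231.4]
tcp_rot: [0.004, 0.786, 0.619, 0.003]
contact_force: [0.1, 0.4, -0.6]
width: 0.5
grip_force: 0.0
```

Run:
```python
from h import *
a=grab('wrist','w3');s=get_state();print(s['ee_pos'],s['contact_force'],s['joint_pos'])
p=[580,-30.2,-.235]
for X in [(30,-106.2,86.6),(30,-130,34),(41,-40,58),(0,-40,47),(0,40,47),(41,40,58)]: print(proj(a,T(p,X)))
b=a['img'][30:300,160:480,::-1];cv2.imwrite('pics/w3c.png',cv2.resize(b,None,fx=2.2,fy=2.2,interpolation=cv2.INTER_CUBIC))
```

```text
[ 585.06844631 -140.81631117  228.19285732] [-0.41593001 -0.34438858 -0.01489061] [-2.92859360e-01  9.05344943e-02  1.23676002e+00  2.51690004e-04
  1.80920266e+00 -5.58622701e-02]
[316.69859275 187.51013342]
[316.90978953 196.11544836]
[326.78258229 120.54045488]
[289.16922361 120.47239553]
[286.67773411  39.32096571]
[327.14077954  36.46637081]
```

View pics/w3c.png

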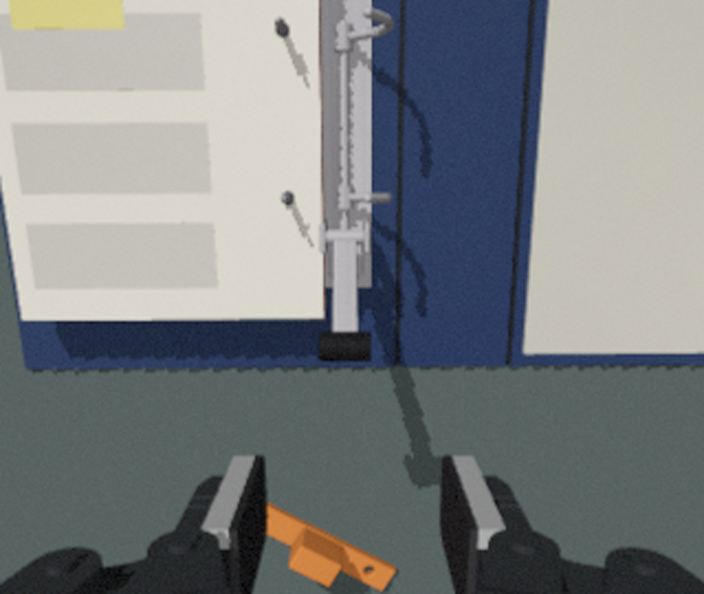

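The rings are open: the posts stand bare at crop (286,196) and (280,24), which matches the prediction. Next I'll go over the nearest bar.

arm_command --targets '[-3,-3.3,0,0,0,-0.06,-6,-6.6,0,0,0,-0.13,-9,-9.8,-2,0,0,-0.19,-12,-13,-4,0,0,-0.26,-15,-16.4,-6,0,0,-0.32,-18.2,-19.7,-8,0,0,-0.385,-18.2,-19.7,-11,0,0,-0.385,-18.2,-19.7,-11,0,0,-0.385,-18.2,-19.7,-11,0,0,-0.385]'

```text
time_s: 6.65
ee_pos: [401.6, -336.8, 114.3]
tcp_rot: [-0.002, 0.889, 0.457, -0.0]
contact_force: [0.6, 0.6, 1.2]
width: 0.504
grip_force: 0.0
```

Run:
```python
from h import *
a=grab('wrist','w4');s=get_state();print(s['ee_pos'],s['tcp_rot'],proj(a,s['ee_pos']))
p=[401,-338.2,-.6196]
for X in [(0,0,31),(0,40,5),(0,-40,5)]: print(proj(a,T(p,X)))
b=a['img'][140:400,160:480,::-1];cv2.imwrite('pics/w4c.png',cv2.resize(b,None,fx=2.3,fy=2.3,interpolation=cv2.INTER_CUBIC))
```

```text
[ 402.56177605 -337.0995022   115.94522134] [-1.86783453e-04  8.89313935e-01  4.57297141e-01  1.20963275e-04] [320.67689534 252.37857105]
[320.19341924 207.71228576]
[320.22601535 155.17296582]
[320.39879892 239.36254043]
```

View pics/w4c.png

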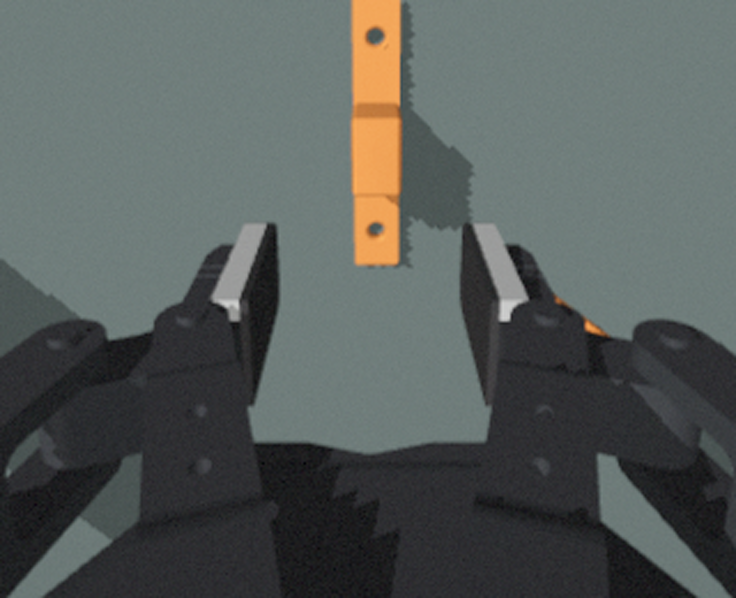

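The bar is upright in the view, with holes at px (323,156) and (323,240), 2.5 px to the right of the fingers' mid-line. That means shifting about 2 mm, then descending and gripping.

arm_command --targets '[0.1,-0.2,-4,0,0,0,0.1,-0.2,-7.5,0,0,0,0.1,-0.2,-9.5,0,0,0,0.1,-0.2,-10.7,0,0,0,0.1,-0.2,-10.7,0,0,0]'

```text
time_s: 7.2
ee_pos: [403.5, -338.8, 8.2]
tcp_rot: [-0.001, 0.889, 0.457, -0.0]
contact_force: [-0.6, -0.6, -0.7]
width: 0.503
grip_force: 0.0
```

arm_command --targets '[0,0,0,0,0,0,0,0,0,0,0,0,0,0,0,0,0,0,0,0,0,0,0,0,0,0,0,0,0,0,0,0,0,0,0,0]' --jaw -0.8 --force 45

```text
time_s: 7.8
ee_pos: [404.3, -340.6, 11.1]
tcp_rot: [0.002, 0.89, 0.457, 0.001]
contact_force: [1.0, 1.4, 5.9]
width: 0.196
grip_force: 45.7
```

arm_command --targets '[0,0,3,0,0,0,0,0,7,0,0,0,2.2,3.9,11,0,0,0.05,4.5,7.7,12,0,0,0.1,6.6,11.6,12,0,0,0.15,8.8,15.4,12,0,0,0.2,11,19.3,12,0,0,0.25,13.2,23.2,12,0,0,0.3,15.4,27,12,0,0,0.35,17.6,30.9,12,0,0,0.385]'

```text
time_s: 8.8
ee_pos: [579.8, -29.1, 129.3]
tcp_rot: [0.0, 0.785, 0.619, 0.0]
contact_force: [-0.4, -0.5, -0.8]
width: 0.199
grip_force: 44.8
```

arm_command --targets '[0,0,-3,0,0,0,0,0,-5,0,0,0,0,0,-5,0,0,0,0,0,-5,0,0,0]'

```text
time_s: 9.2
ee_pos: [578.9, -30.8, 79.1]
tcp_rot: [-0.0, 0.786, 0.618, -0.0]
contact_force: [-0.3, -0.1, 0.9]
width: 0.2
grip_force: 44.8
```

Run:
```python
from h import *
a=grab('wrist','w5');g=grab('scene','s5');grab('top','t5');s=get_state();print(s['ee_pos'],s['tcp_rot'],s['contact_force'])
p=[579,-30.2,-.235]
for X in [(0,40,47),(0,-40,47)]: print(proj(a,T(p,X)))
z=s['ee_pos'][2]-9
q=[s['ee_pos'][0],s['ee_pos'][1],-.235]
for X in [(0,40,z+5),(0,40,z),(0,55,z+5)]: print('bar',proj(a,T(q,X)))
b=a['img'][0:260,190:450,::-1];c=g['img'][150:280,240:370,::-1]
cv2.imwrite('pics/w5c.png',np.hstack([cv2.resize(b,(520,520),interpolation=cv2.INTER_CUBIC),cv2.resize(c,(280,280),interpolation=cv2.INTER_CUBIC).repeat(1,0).copy() if 0 else cv2.copyMakeBorder(cv2.resize(c,(280,280)),0,240,0,0,0)]))
```

```text
[579.95878031 -31.15066846  80.81206101] [0.00111667 0.78595062 0.61828725 0.00112338] [ 0.20206055  0.25034098 -0.9018465 ]
[318.5054716  167.47035787]
[318.95177792 281.9624996 ]
bar [320.3760324  178.70313869]
bar [320.37719104 176.74405775]
bar [320.31440929 149.41686148]
```

View pics/w5c.png

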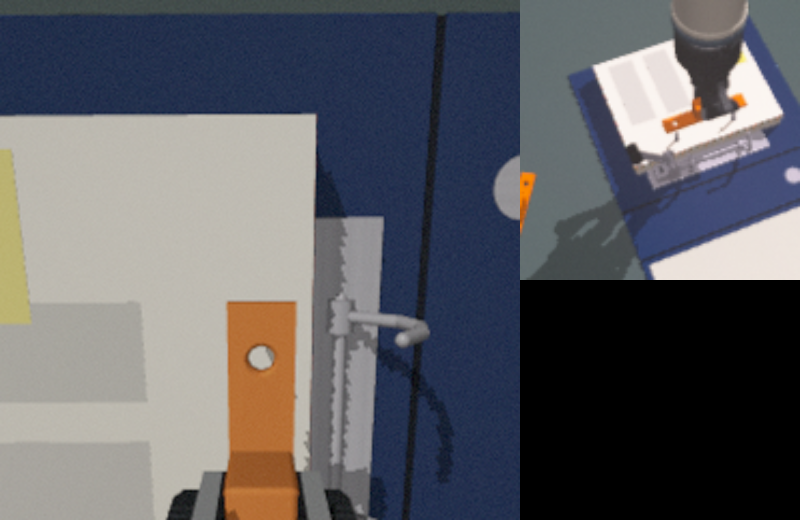

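The bar hole sits at px (320.5,178.4), exactly as expected for the gripper. The post is hidden beneath the bar, so I'll refine the file pose numerically from w3 (bare posts).

Run:
```python
from h import *
a=ld('w3');im=a['img'].astype(int).sum(2)
for (u,v) in [(290,119),(287,41)]:
    print(u,v);print(im[v-6:v+9,u-7:u+10])
for p in ([579,-30.2,-.235],[580,-30.2,-.235]):
  for y in (-40,40):
    print([proj(a,T(p,(0,y,z))).round(1).tolist() for z in (47,41,25)])
b=ld('w5')
print(proj(b,T([579,-30.2,-.235],(41,40,58))),proj(b,T([579,-30.2,-.235],(0,140,3))))
```

```text
290 119
[[639 642 642 640 634 639 636 637 635 640 639 640 637 639 643 637 638]
 [641 634 639 638 638 637 640 636 637 641 640 635 636 639 640 638 640]
 [637 639 639 633 638 641 640 641 641 639 640 636 638 642 639 637 639]
 [638 637 637 638 636 640 617 560 571 611 640 639 642 642 636 639 639]
 [639 639 639 640 626 574 497 362 386 477 585 639 635 637 637 637 637]
 [640 636 640 636 617 501 384 320 262 265 479 638 637 637 638 634 636]
 [635 634 638 632 588 504 446 319 262 215 400 609 639 638 638 637 640]
 [640 634 637 628 577 428 418 252 251 219 405 611 640 637 636 640 642]
 [638 637 638 638 597 395 324 234 217 213 401 592 637 637 639 638 639]
 [640 637 634 637 620 553 409 206 204 301 433 540 641 635 639 640 643]
 [635 637 636 634 640 627 555 381 375 426 481 540 638 636 640 638 637]
 [634 639 636 639 640 634 610 475 473 470 473 510 592 638 635 637 637]
 [638 638 639 638 640 639 625 577 574 556 472 472 536 640 640 634 641]
 [637 635 635 640 637 640 638 638 640 603 479 476 513 593 634 639 643]
 [638 640 636 639 638 637 640 635 643 605 474 475 477 539 638 640 637]]
287 41
[[637 636 634 638 6
[... 592 characters left out ...]
18 447 637 637 634 638 637]
 [636 634 635 639 610 451 191 235 223 215 205 439 636 636 638 637 637]
 [637 639 633 637 626 553 325 213 204 177 227 475 637 637 641 639 637]
 [638 636 639 637 638 618 536 408 258 265 345 519 638 637 634 637 640]
 [640 636 635 639 634 638 622 584 510 410 445 511 590 637 637 638 636]
 [639 637 637 637 640 639 634 638 604 474 475 474 534 642 638 637 638]
 [638 638 637 638 635 636 640 638 619 557 476 476 505 590 638 637 637]]
[[288.3, 120.7], [288.8, 120.6], [290.1, 120.4]]
[[285.7, 39.6], [286.3, 41.0], [287.9, 44.7]]
[[289.2, 120.5], [289.7, 120.4], [290.9, 120.2]]
[[286.7, 39.3], [287.3, 40.8], [288.7, 44.5]]
[389.23667274 170.58111728] [318.34667464   7.40675968]
```

arm_command --targets '[0.02,0.1,-1.2,0,0,0,0.02,0.1,-2,0,0,0,0.02,0.1,-2.4,0,0,0,0.02,0.1,-2.7,0,0,0,0.02,0.1,-2.7,0,0,0]' --force 60

```text
time_s: 9.85
ee_pos: [578.9, -29.5, 50.9]
tcp_rot: [-0.001, 0.786, 0.619, -0.0]
contact_force: [0.2, 1.3, -1.0]
width: 0.196
grip_force: 64.6
```

arm_command --targets '[0,0,-0.2,0,0,0,0,0,-0.4,0,0,0,0,0,-0.6,0,0,0,0,0,-0.6,0,0,0]'

```text
time_s: 10.25
ee_pos: [579.2, -29.5, 45.4]
tcp_rot: [-0.0, 0.786, 0.619, 0.0]
contact_force: [0.2, 1.7, -0.8]
width: 0.192
grip_force: 64.7
```

arm_command --targets '[0,0,-0.2,0,0,0,0,0,-0.4,0,0,0,0,0,-0.6,0,0,0,0,0,-0.8,0,0,0,0,0,-1.0,0,0,0,0,0,-1.0,0,0,0]'

```text
time_s: 10.85
ee_pos: [579.3, -29.5, 36.3]
tcp_rot: [0.0, 0.786, 0.619, 0.0]
contact_force: [-2.7, 3.8, 4.4]
width: 0.19
grip_force: 65.6
```

arm_command --targets '[-0.03,0.04,-0.1,0,0,0,-0.03,0.04,-0.2,0,0,0,-0.03,0.04,-0.2,0,0,0]'

```text
time_s: 11.15
ee_pos: [579.3, -29.5, 35.4]
tcp_rot: [0.001, 0.786, 0.619, 0.0]
contact_force: [-4.2, 3.0, 9.3]
width: 0.193
grip_force: 66.1
```

arm_command --targets '[-0.05,0.02,-0.1,0,0,0,-0.05,0.02,-0.2,0,0,0,-0.05,0.02,-0.2,0,0,0]'

```text
time_s: 11.45
ee_pos: [579.3, -29.5, 34.5]
tcp_rot: [0.001, 0.786, 0.619, 0.001]
contact_force: [-5.1, 2.2, 12.3]
width: 0.194
grip_force: 66.6
```

Run:
```python
from h import *
a=grab('wrist','w6');g=grab('scene','s6');s=get_state();print(s['ee_pos'],s['contact_force'],s['ft_torque'])
b=a['img'][0:260,190:450,::-1];c=g['img'][160:250,240:340,::-1]
c=cv2.copyMakeBorder(cv2.resize(c,(280,252),interpolation=cv2.INTER_CUBIC),0,268,0,0,0)
cv2.imwrite('pics/w6c.png',np.hstack([cv2.resize(b,(520,520),interpolation=cv2.INTER_CUBIC),c]))
```

```text
[579.31466028 -29.46200534  34.48768041] [-4.61315771  1.15197394 11.61031354] [ 0.24304665  0.91603079 -0.01404776]
```

View pics/w6c.png

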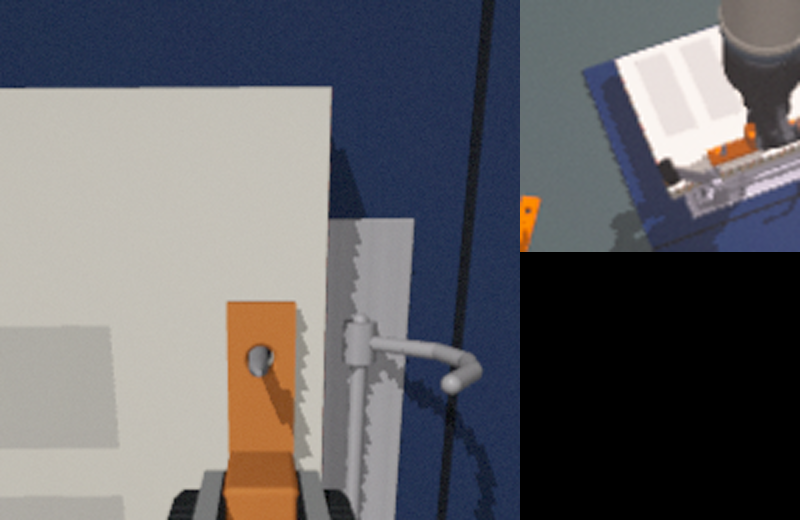

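The left post now comes up through the bar's hole at px (320,179), and both ends sit on. I'll check the paper height against the paper corner at px (355,43.5).

Run:
```python
from h import *
for f,uv in (('w6',(355,43.5)),('w5',(347.8,57.2))):
  b=ld(f)
  for z in (15,21,27): print(f,uv,z,proj(b,T([579.6,-29.5,-.235],(18,105,z))).round(1))
b=ld('w6')
for z in (22,25,27): print(z,proj(b,T([579.6,-29.5,-.235],(0,40,z+5))).round(1),proj(b,T([579.6,-29.5,-.235],(0,55,z+5))).round(1))
```

```text
w6 (355, 43.5) 15 [353.7  46.7]
w6 (355, 43.5) 21 [355.1  43.9]
w6 (355, 43.5) 27 [356.6  40.8]
w5 (347.8, 57.2) 15 [346.4  60.1]
w5 (347.8, 57.2) 21 [347.2  58.3]
w5 (347.8, 57.2) 27 [348.1  56.5]
22 [318.9 176.4] [318.8 148. ]
25 [318.9 177.5] [318.8 148.6]
27 [318.9 178.3] [318.8 149.1]
```

arm_command --targets '[-0.05,0.02,0,0,0,0,-0.1,0.03,0,0,0,0,-0.1,0.03,-0.1,0,0,0,-0.1,0.03,-0.2,0,0,0,-0.1,0.03,-0.2,0,0,0]'

```text
time_s: 12.05
ee_pos: [579.3, -29.4, 33.7]
tcp_rot: [0.002, 0.786, 0.618, 0.002]
contact_force: [-3.4, 1.6, 14.9]
width: 0.197
grip_force: 67.0
```

arm_command --targets '[-0.05,0.02,-0.1,0,0,0,-0.08,0.02,-0.2,0,0,0,-0.08,0.02,-0.3,0,0,0,-0.08,0.02,-0.3,0,0,0,-0.08,0.02,-0.3,0,0,0]'

```text
time_s: 12.55
ee_pos: [579.3, -29.4, 32.3]
tcp_rot: [0.003, 0.786, 0.618, 0.002]
contact_force: [-4.8, -0.0, 21.5]
width: 0.194
grip_force: 67.8
```

arm_command --targets '[0,0,0.2,0,0,0,0,0,0.4,0,0,0,0,0,0.45,0,0,0]'

```text
time_s: 12.85
ee_pos: [579.2, -29.4, 35.1]
tcp_rot: [0.003, 0.786, 0.618, 0.002]
contact_force: [0.1, 0.5, 11.7]
width: 0.198
grip_force: 66.3
```

arm_command --targets '[0,0,0,0,0,0,0,0,0,0,0,0,0,0,0,0,0,0,0,0,0,0,0,0]' --jaw -0.3

```text
time_s: 13.25
ee_pos: [576.2, -28.7, 30.4]
tcp_rot: [-0.0, 0.786, 0.619, -0.001]
contact_force: [-0.5, -0.0, 0.6]
width: 0.35
grip_force: 0.0
```

arm_command --targets '[0,0,2,0,0,0,0,0,4.5,0,0,0,0,0,5.5,0,0,0,0,0,5.5,0,0,0]'

```text
time_s: 13.65
ee_pos: [577.7, -28.7, 88.0]
tcp_rot: [0.001, 0.786, 0.619, 0.001]
contact_force: [0.4, -0.0, 0.9]
width: 0.349
grip_force: 0.0
```

arm_command --targets '[0,0,0,0,0,0,0,0,0,0,0,0,0,0,0,0,0,0,0,0,0,0,0,0,0,0,0,0,0,0]' --jaw -1.0 --force 20

```text
time_s: 14.15
ee_pos: [576.5, -28.5, 85.7]
tcp_rot: [-0.0, 0.786, 0.619, -0.0]
contact_force: [-0.2, -0.7, -0.5]
width: -0.003
grip_force: 0.0
```

Run:
```python
from h import *
a=grab('wrist','w7');s=get_state();print(s['ee_pos'],s['contact_force'],s['width'])
im=a['img'].astype(int); m=(im[...,0]>150)&(im[...,2]<100)
m[:, :250]=0; m[:,400:]=0
v,u=np.where(m); print(u.min(),u.max(),v.min(),v.max())
for z in (18,21,24,27): print(z,proj(a,T([579.6,-29.5,-.235],(0,55,z+5))).round(1),proj(a,T([579.6,-29.5,-.235],(0,40,z+5))).round(1))
# row profile at col 320
print([ (r,im[r,320].tolist()) for r in range(v.min()-2,v.min()+50,3)])
```

```text
[576.54895084 -28.51671051  85.84994428] [0.28618102 0.3797967  0.60947638] 0.00241102920972239
312 337 143 243
18 [323.5 140. ] [323.5 161.3]
21 [323.6 140.4] [323.6 161.9]
24 [323.6 140.7] [323.6 162.6]
27 [323.7 141.1] [323.6 163.2]
[(141, [191, 188, 179]), (144, [184, 114, 56]), (147, [183, 113, 55]), (150, [182, 111, 52]), (153, [183, 109, 52]), (156, [182, 111, 53]), (159, [180, 109, 53]), (162, [110, 83, 70]), (165, [93, 82, 78]), (168, [145, 87, 49]), (171, [182, 111, 53]), (174, [182, 110, 51]), (177, [183, 111, 54]), (180, [181, 110, 53]), (183, [183, 111, 55]), (186, [182, 110, 53]), (189, [183, 112, 55]), (192, [181, 109, 51])]
```

arm_command --targets '[0.28,-0.07,-1.2,0,0,0,0.28,-0.07,-2.2,0,0,0,0.28,-0.07,-2.6,0,0,0,0.28,-0.07,-2.8,0,0,0,0.28,-0.07,-3.0,0,0,0,0.28,-0.07,-3.1,0,0,0,0.28,-0.07,-3.1,0,0,0]'

```text
time_s: 14.9
ee_pos: [579.7, -29.4, 56.6]
tcp_rot: [0.001, 0.786, 0.619, 0.0]
contact_force: [-3.6, -1.1, 5.7]
width: 0.0
grip_force: 2.9
```

arm_command --targets '[0,0,-0.1,0,0,0,0,0,-0.2,0,0,0,0,0,-0.3,0,0,0,0,0,-0.3,0,0,0]'

```text
time_s: 15.3
ee_pos: [580.1, -29.5, 55.1]
tcp_rot: [0.001, 0.786, 0.619, 0.001]
contact_force: [-4.3, -0.1, 11.7]
width: -0.0
grip_force: 5.6
```

arm_command --targets '[0,0,-0.1,0,0,0,0,0,-0.2,0,0,0,0,0,-0.25,0,0,0,0,0,-0.25,0,0,0,0,0,-0.25,0,0,0]'

```text
time_s: 15.8
ee_pos: [580.5, -29.6, 54.0]
tcp_rot: [0.002, 0.786, 0.619, 0.001]
contact_force: [-8.0, -0.1, 16.8]
width: 0.002
grip_force: 8.1
```

The bar rests on the papers: stiffness about 4 N/mm on both presses, and it came back elastically. I'll retract and go over the raised roller with the fingers closed.

arm_command --targets '[0,0,3,0,0,0,0,0,7,0,0,0,0.1,-3,9,0,0,0,0.3,-7,9,0,0,0,0.47,-11.1,9,0,0,0,0.47,-11.1,7,0,0,0,0.47,-11.1,5.2,0,0,0,0.47,-11.1,5.2,0,0,0]'

```text
time_s: 16.6
ee_pos: [582.7, -140.3, 98.4]
tcp_rot: [-0.002, 0.786, 0.618, -0.001]
contact_force: [-0.4, 0.5, -0.1]
width: 0.002
grip_force: 0.0
```

arm_command --targets '[0,0,-0.3,0,0,0,0,0,-0.6,0,0,0,0,0,-0.9,0,0,0,0,0,-1.2,0,0,0,0,0,-1.2,0,0,0]'

```text
time_s: 17.1
ee_pos: [584.9, -140.8, 92.9]
tcp_rot: [0.002, 0.786, 0.619, 0.001]
contact_force: [-3.9, -1.3, 9.5]
width: 0.002
grip_force: 4.6
```

arm_command --targets '[-0.08,-0.35,-0.45,0,0,0,-0.17,-0.71,-0.85,0,0,0,-0.17,-0.71,-0.85,0,0,0,-0.17,-0.71,-0.85,0,0,0]'

```text
time_s: 17.5
ee_pos: [583.4, -148.1, 86.0]
tcp_rot: [0.002, 0.786, 0.619, 0.001]
contact_force: [-6.4, 0.5, 15.5]
width: 0.004
grip_force: 7.8
```

arm_command --targets '[-0.08,-0.3,-0.45,0,0,0,-0.14,-0.6,-0.85,0,0,0,-0.2,-0.85,-1.3,0,0,0,-0.26,-1.07,-1.78,0,0,0,-0.26,-1.07,-1.78,0,0,0]'

```text
time_s: 18.0
ee_pos: [580.4, -160.6, 68.1]
tcp_rot: [0.003, 0.786, 0.618, -0.0]
contact_force: [-7.9, -5.3, 15.2]
width: -0.004
grip_force: 7.8
```

arm_command --targets '[-0.04,-0.12,-0.5,0,0,0,-0.08,-0.25,-1.0,0,0,0,-0.1,-0.35,-1.5,0,0,0,-0.12,-0.4,-2.0,0,0,0,-0.12,-0.4,-2.4,0,0,0,-0.12,-0.4,-2.73,0,0,0,-0.12,-0.4,-2.73,0,0,0,-0.12,-0.4,-2.73,0,0,0]'

```text
time_s: 18.8
ee_pos: [579.9, -163.1, 39.0]
tcp_rot: [0.002, 0.786, 0.619, 0.001]
contact_force: [-2.9, -3.4, 10.5]
width: 0.001
grip_force: 5.3
```

arm_command --targets '[0,0,-0.1,0,0,0,0,0,-0.2,0,0,0,0,0,-0.2,0,0,0]'

```text
time_s: 19.1
ee_pos: [580.0, -163.2, 38.1]
tcp_rot: [0.003, 0.786, 0.619, 0.001]
contact_force: [-5.2, -2.5, 15.6]
width: 0.002
grip_force: 7.7
```

arm_command --targets '[0,0,0.5,0,0,0,0,0,1.5,0,0,0,0,0,5,0,0,0,0,0,9,0,0,0,0,0,13,0,0,0,0,0,17,0,0,0,0,0,19,0,0,0,0,0,19,0,0,0]'

```text
time_s: 19.9
ee_pos: [579.9, -162.0, 228.7]
tcp_rot: [0.003, 0.786, 0.619, 0.002]
contact_force: [0.8, 0.2, 0.4]
width: 0.005
grip_force: 0.0
```

Run:
```python
from h import *
a=grab('wrist','w8');s=get_state();print(s['ee_pos'],s['contact_force'],s['time_s'])
p=[579.5,-29.5,-.235]
for X in [(30,-130,34),(30,-106,87),(0,-40,47),(0,40,47),(0,0,57),(41,-40,58)]: print(X,proj(a,T(p,X)).round(1))
b=a['img'][20:290,180:460,::-1];cv2.imwrite('pics/w8c.png',cv2.resize(b,None,fx=2.2,fy=2.2,interpolation=cv2.INTER_CUBIC))
im=a['img'].astype(int)
q=proj(a,T(p,(30,-130,34))).astype(int); print('roller row',q); print(im[q[1]-14:q[1]+12,q[0]-2:q[0]+3].sum(2).mean(1))
for y in (-40,40):
  print(y,[int(im[tuple(proj(a,T(p,(x,y,51 if x>2 else 48))).round().astype(int)[::-1])].sum()) for x in (0,4,8,12,16,20)],[int(im[tuple(proj(a,T(p,(x,y,58))).round().astype(int)[::-1])].sum()) for x in (32,36,40)])
```

```text
[ 579.2611369  -161.81628776  225.62468221] [-0.38945909  0.27965294 -0.03087054] 19.95
(30, -130, 34) [317.4 178.8]
(30, -106, 87) [317.2 166.4]
(0, -40, 47) [289.   98.9]
(0, 40, 47) [286.4  13.6]
(0, 0, 57) [286.7  55.9]
(41, -40, 58) [327.6  98.2]
roller row [317 178]
[537.2 537.2 535.6 536.8 535.6 533.4 535.2 535.2 536.8 455.2 244.  100.
 110.8 121.  120.  109.  100.2  89.4  77.4  58.2 132.6 245.2 291.2 290.8
 290.6 292. ]
-40 [484, 481, 487, 486, 413, 421] [399, 516, 550]
40 [395, 499, 498, 507, 453, 475] [532, 545, 535]
```

Run:
```python
from h import *
a=ld('w8');im=a['img'].astype(int);p=[579.5,-29.5,-.235]
for y in (-50,-40,-30,30,40,50): print(y,[im[tuple(proj(a,T(p,(x,y,51 if abs(y)==40 else 31))).round().astype(int)[::-1])].tolist() for x in (-5,0,4,8,14,20)])
t0,t=ld('t0'),imaging.grab_frame('top');s0,s=ld('s0'),imaging.grab_frame('scene')
for n,i0,i in (('top',t0['img'],t['img']),('scene',s0['img'],s['img'])):
  for nm,c in dict(remote=(200,230) if n=='top' else (395,127),bottle=(175,163) if n=='top' else (465,140),tray=(434,173) if n=='top' else (208,324)).items():
    u,v=c;print(n,nm,np.abs(i0[v-20:v+20,u-25:u+25].astype(int)-i[v-20:v+20,u-25:u+25]).mean().round(2))
```

```text
-50 [[214, 139, 71], [214, 142, 73], [162, 99, 50], [182, 112, 55], [165, 161, 153], [130, 124, 119]]
-40 [[216, 140, 74], [161, 160, 163], [161, 159, 161], [163, 161, 163], [159, 156, 159], [140, 139, 142]]
-30 [[214, 139, 72], [210, 137, 72], [160, 98, 49], [159, 98, 49], [166, 163, 154], [129, 128, 130]]
30 [[215, 142, 75], [215, 143, 75], [160, 98, 48], [183, 117, 60], [219, 216, 207], [131, 130, 133]]
40 [[212, 139, 72], [167, 165, 168], [166, 165, 168], [166, 165, 167], [171, 170, 171], [159, 156, 160]]
50 [[213, 139, 73], [213, 142, 74], [214, 140, 75], [213, 140, 73], [219, 215, 207], [130, 129, 132]]
top remote 3.07
top bottle 3.1
top tray 16.1
scene remote 1.8
scene bottle 2.04
scene tray 16.26
```

Steel arches cross over the orange bar at both posts, so the rings are shut. The lever is down, and the bar lies in place. The arm never went near the tray, so the change there should be its shadow. I'm handing in.

```bash
python3 -c "
from h import *
print(order.hand_in())"
```

```text
the job is handed in; nothing more can be done
None
```

The job is handed in at about 20 s of the 70 s: I opened the rings, pressed the bar onto the papers with about 21.5 N and closed the lever again with about 16 N at most, and the arm is clear of everything; the last camera check showed the rings shut over the bar and the remote and bottle unmoved, while the tray's image had changed, which I took for the arm's shadow since the arm never went near it.

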